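# Tip out the tumbler and pick the brass balls off the screen

## Task

The tumbler has finished polishing lamp balls: take the lid off the barrel and lay it on the bench, tip the barrel right over with its lever so that everything falls onto the bar screen, and swing it back upright. The white chips must all end up in the bin below the screen; pick off every brass ball, squeezing it with no more than about 15 N so that it is not marked, and lay each in a cell of its own in the padded tray. Finish with the lid back on the upright barrel, properly seated, and leave the other things on the bench alone.

Things in the scene. Friction and masses are not known exactly. Their poses are not given: they have to be found in the camera images.
- station: separating machine fixed to the bench on a grey base plate (250 mm wide, 12 mm thick, from y = -190 to +380 mm). Origin: on the bench, 24 mm from under the middle of the bar screen towards the barrel; y axis points from the screen to the barrel, z up. Blue catch bin under the screen (216 x 265 mm, floor 20 mm up); orange barrel hung between two blue cheeks (x = +-102 mm, 210 mm high) with its axis 255 mm along y.
- screen (a point): on the steel bar screen, above the station's origin, at the height of the bar tops, 100 mm above the bench; axes as the station's. 4 x 4 openings, pitch 49 mm, bars 7 mm thick, the outermost bars at x = +-98, y = -122.5 and +73.5 mm. Around it aprons slope up and out at 25 degrees for 41 mm to a rim whose top is 141 mm above the bench; on the barrel's side a chute slopes down to the screen at 20 degrees over 106 mm.
- pivot (a point): middle of the barrel's tipping axis, 195 mm above the bench, 200 mm along the station's y from the station's origin; the axis runs along the station's x
- barrel (a joint): tilt of the orange barrel: 0 = upright on its stop (as at the start), growing as its mouth tips towards the screen (the station's -y), to a stop at 2.05 rad; from about 1.9 rad it empties itself onto the screen. Friction about 0.35 N m, light damping: empty it stays where it is left; full, it may sink back. Takes about 5 to 15 N at the lever.
- mouth (a point): centre of the barrel's mouth, level with its rim (240 mm above the bench when upright); z is the barrel's axis. The barrel is octagonal, 180 mm across the flats, 170 mm inside, 119 mm deep, with a motor pod below
- lever_grip (a point): middle of the tipping lever's black round grip: a bar 18 mm thick, 70 mm long, parallel to the tipping axis and 110 mm from it, at x = -150 mm of the station (robot side). At joint 0 the lever leans 55 degrees back from vertical, away from the screen (+y); it swings over the top towards the screen. The grip can turn between the fingers.
- lid: grey round lid, 198 mm across, 0.22 kg, at the start on the barrel. Origin: centre of the underside of its rubber spigot (154 mm across, 8 mm deep, 8 mm play all round in the mouth), z up; seated, the origin is 8 mm below the rim. Black knob in the middle, 34 mm across, 25 to 47 mm above the origin. There is clear bench for it to the left of the base plate, between tin and jar.
- tray: blue padded tray fixed on the bench, 240 x 164 mm, 3 x 2 cells. Origin: centre of its underside. Cell centres at x = -76, 0, +76 and y = +-39 mm; padded floor 10 mm up, dividers 6 mm thick to 30 mm, outer walls to 36 mm. A ball lying in a cell has its centre 40 mm up.
- ball1: hollow polished brass lamp ball, 60 mm in diameter, 0.12 kg, thin-walled and easily marked; origin at its centre; tumbles freely. Too big for the screen: it lies in a screen opening with its centre about 19 mm above the bar tops. At the start in the barrel, or absent (three to five of the five are there).
- ball2: as ball1
- ball3: as ball1
- ball4: as ball1
- ball5: as ball1
- chip1: white ceramic tumbling chip, pill-shaped, 24 mm thick and 32 mm long, 0.03 kg; origin at its centre. Starts in the barrel; falls through the screen's openings into the catch bin.
- chip2: as chip1
- chip3: as chip1
- chip4: as chip1
- chip5: as chip1
- jar: glass jar of paste, 60 mm across, 80 mm high, a bystander; origin at its foot
- polish: bottle of polish, 60 mm thick, 150 mm high, a bystander; origin at its foot
- wrench: steel wrench 170 mm long lying on the bench, a bystander
- brush: brush 180 mm long lying on the bench, a bystander
- tin: round tin 76 mm across, 100 mm high, a bystander; origin at its foot
Not all that is in view belongs to the job. There is more than one size of the lid; the one meant has the size given above.

How it is judged:
By the outcome, as a careful person would: the job done as asked, in the order asked, and still so for the second after the job is handed in, with the robot touching nothing.
Of ball1, ball2, ball3, ball4, ball5 only 3 to 5 are there at a start; the rules pass over those that are not, and their reading is None.
At some moment in a run one of lid, ball1, ball2, ball3, ball4, ball5 may be knocked a few centimetres aside while the robot is not near it.
It also fails if it takes over 210 s, if anything falls off the work surface, if the arm or the gripper's body presses on something with over 40 N, if the wrist force passes 120 N, or if a joint passes its speed limit or range.

## Robot

A 6-joint arm with a two-finger parallel gripper is mounted at the origin on the work surface. World frame = base frame: x ahead of the robot, y to its left, z up, the work surface at z = 0. Lengths are in m, angles in rad, forces in N, time in s.
With the tool pointing down it reaches from about 0.2 to 0.875 m from the base axis. Payload 3.4 kg.
Tool frame: the origin (TCP) lies between the finger pads; the fingertips stand 25 mm ahead of it and the grasp point (between the pads) lies 6 mm ahead of it (r.nose_length is the z of the fingertips in the tool frame, in m); z points along the fingers, x is the direction in which the jaws open and shut, and the axes are right-handed (so a half turn about z gives the same grasp; the last joint's range is limited). The gripper opens to 94 mm and grips with 3 to 60 N. Pads are 16 mm wide; open, the fingers measure 119 mm over their backs; the gripper's body (75 mm by 177 mm) begins 78 mm behind the grasp point.
Start: joints at [-0.121, 0.276, 1.505, -0, 1.361, -0.121], TCP at [0.575, -0, 0.23] pointing down, gripper open.
Joint ranges: [-2.89, 2.89], [-0.75, 2.08], [0.22, 2.7], [-1.18, 4.32], [0.11, 2.71], [-2.7, 2.7]. Speed limits (rad/s): [2.57, 2.57, 3.14, 3.14, 3.14, 3.14].

## Interface

Orientations are given as a unit quaternion [w, x, y, z].
In Python, from plant import r, gripper_to, inverse_kinematics, vision, models, telemetry gives the robot as it stands. Calls block until the motion is done:
- r.move_to(position, orientation): joint-space move of the TCP to a pose.
- r.move_l(position, rot=None, vel=0.15, guard=None): straight line of the TCP; rot=None keeps the orientation; vel is the mean speed in m/s. With guard (N) it stops when the force on the tool has changed by that much, and returns True; else False.
- r.movej(angles): joint-space move.
- gripper_to(opening, f_grip=None): finger opening in m; f_grip is the grip in N (None keeps the last); returns when the fingers have stopped.
- r.hold(seconds).
- inverse_kinematics(position, orientation): joint angles nearest the present ones, or None.
- vision.snapshot(name): name is "scene" or "side" or "wrist"; returns the picture (384x512x3 uint8, red, green, blue); there is no depth.
- vision.get_calibration(name): a dict with "fx", "fy", "cx", "cy" (pixels), "position" and "orientation" of the camera in the world. Camera axes: x right, y down, z forward; pixel columns grow to the right and rows downward; lengths in m; the calibration is good to about 2 mm. A picture is of the moment at which its call begins: read the wrist's pose just before it. get_calibration takes no time and is no camera call; for the wrist camera it gives the pose at the moment of the call.
A pose or a line that the arm cannot do raises r.PlanningError and nothing moves.
- r.sign_off(): hands the job in, once; it reports no verdict.
Trained networks look in the newest picture that a camera, given by its name, has taken for a name from the list of things; names that differ only in an ending like _2 or _b are one class to them, and where a whole thing is asked for, a point or a joint stands for the part that bears it (a point fixed in the world has none). Each returns a list of dicts, best first, with "score" (0 to 1); they miss things now and then, are a little off and sometimes report something else, mostly with a low value. They report only what shows in the picture. A call takes as long as a camera call. They do not tell look-alikes from the thing itself.
- models.boxes_of(thing, camera): "at" ([x, y, z] in m, in world coordinates, good to about 4 mm: the middle of the surface that is visible of it).
- models.regions_of(thing, camera): "pixels" (384x512 bool, what is visible of it).
- models.mark_of(thing, camera): "at" ([x, y, z] in m, in world coordinates, good to about 4 mm: a listed point, or the origin of a listed thing).
Readings, each from a call of its own:
- telemetry.current_t(): time.
- telemetry.current_joints(): joint angles.
- telemetry.current_dq(): joint speeds.
- telemetry.current_joint_efforts(): joint torques, N m.
- telemetry.current_ee_pos(): TCP position.
- telemetry.current_tool_rot(): TCP orientation.
- telemetry.current_wrist_force(): force on the tool from outside, world axes, zero at the start.
- telemetry.current_torque(): the same for the moment, N m.
- telemetry.current_opening(): finger opening in m.
Only numpy, scipy, OpenCV 4.12 (cv2) and the standard library are available. Lean on these libraries where they do the work, as an engineer would, in place of code of your own. Each camera call takes 0.05 s, during which the arm holds its last target. There are 200 camera calls.

## Working session

There is one attempt and no reset: what is moved stays moved. The work goes in short steps, each a Python script; the robot and the scene stay as the last script left them, time stands still between calls to the robot, and variables do not carry over. Pictures are saved under pics/ and viewed, about 12 in all and at most 16, crops included, and the job is handed in when it is done.

```bash
ls; mkdir -p pics
python3 - <<'E'
from plant import r, vision, models, telemetry
import cv2, numpy as np
ims=[]
for c in ("scene","side"):
    im=vision.snapshot(c); ims.append(im); cv2.imwrite(f"pics/{c}0.png",im[:,:,::-1])
    k=vision.get_calibration(c); print(c,{a:np.round(b,3).tolist() for a,b in k.items()})
    for t in ["station","screen","pivot","mouth","lever_grip","lid","tray","jar","tin","polish"]:
        print(t,[(np.round(d["at"],3).tolist(),round(d["score"],2)) for d in models.mark_of(t,c)[:3]])
print(telemetry.current_t())
E
```

```text
pics
scene {'fx': 422.479, 'fy': 422.479, 'cx': 248.664, 'cy': 193.211, 'position': [1.327, -0.347, 1.114], 'orientation': [-0.331, 0.762, 0.514, -0.211]}
station [([0.587, -0.039, 0.004], 0.58)]
screen [([0.588, -0.04, 0.101], 0.57)]
pivot [([0.59, 0.166, 0.201], 0.73)]
mouth []
lever_grip [([0.439, 0.249, 0.253], 0.82)]
lid [([0.168, 0.33, 0.006], 0.97), ([0.592, 0.219, 0.236], 0.83)]
tray [([0.516, -0.366, -0.002], 0.94)]
jar [([0.64, 0.472, -0.002], 0.66)]
tin [([0.517, -0.363, -0.002], 0.7)]
polish [([0.732, -0.317, -0.0], 0.58)]
side {'fx': 407.987, 'fy': 407.987, 'cx': 251.61, 'cy': 189.734, 'position': [-0.355, -0.683, 0.998], 'orientation': [-0.411, 0.823, -0.349, 0.176]}
station [([0.586, -0.039, 0.003], 0.92)]
screen [([0.588, -0.034, 0.104], 0.56), ([0.325, 0.36, -0.002], 0.28)]
pivot [([0.584, 0.157, 0.191], 0.63)]
mouth []
lever_grip [([0.438, 0.252, 0.258], 0.67)]
lid [([0.591, 0.218, 0.236], 0.72), ([0.17, 0.33, 0.001], 0.6)]
tray [([0.519, -0.367, 0.001], 0.82), ([0.589, 0.16, 0.192], 0.21)]
jar [([0.639, 0.473, -0.002], 0.59)]
tin [([0.326, 0.361, -0.001], 0.67)]
polish [([0.729, -0.32, -0.0], 0.62)]
1.1
```

View pics/scene0.png

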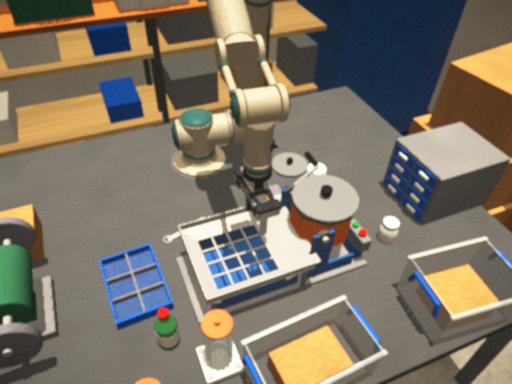

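View pics/side0.png

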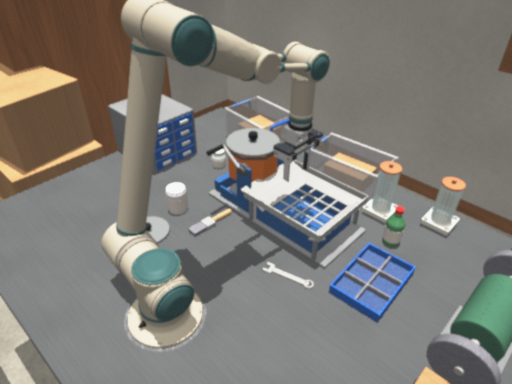

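The station yaw is about zero: the marks agree with its nominal geometry to within about 5 mm. The small lid behind the barrel, near (0.17, 0.33), is a decoy. Next I'll write the helpers, measure the yaws of the tray and station, and check how the gripper body is oriented.

```bash
cat > h.py <<'E'
from plant import r, gripper_to, inverse_kinematics, vision, models, telemetry
import cv2, numpy as np
from scipy.spatial.transform import Rotation as R
def q(phi, tilt=None):
    """tool down, jaws along world angle phi"""
    c,s=np.cos(phi),np.sin(phi)
    m=R.from_matrix(np.array([[c,s,0],[s,-c,0],[0,0,-1.]]))
    if tilt is not None: m=R.from_rotvec(tilt)*m
    x,y,z,w=m.as_quat(); return [w,x,y,z]
GP=0.006   # grasp point ahead of TCP
def cam(c):
    k=vision.get_calibration(c); w,x,y,z=k["orientation"]
    return k,R.from_quat([x,y,z,w]).as_matrix(),np.array(k["position"])
def plane(c,uv,h,K=None):
    k,M,p=K or cam(c); uv=np.atleast_2d(uv)
    d=np.c_[(uv[:,0]-k["cx"])/k["fx"],(uv[:,1]-k["cy"])/k["fy"],np.ones(len(uv))]@M.T
    return p+d*((h-p[2])/d[:,2])[:,None]
def proj(c,P,K=None):
    k,M,p=K or cam(c); v=(np.atleast_2d(P)-p)@M
    return np.c_[v[:,0]/v[:,2]*k["fx"]+k["cx"],v[:,1]/v[:,2]*k["fy"]+k["cy"]]
def marks(t,c): return [(np.round(d["at"],3).tolist(),round(d["score"],2)) for d in models.mark_of(t,c)]
def snap(c,name=None,box=None,s=1):
    im=vision.snapshot(c)
    if name:
        o=im[:,:,::-1]
        if box: o=o[box[1]:box[3],box[0]:box[2]]
        cv2.imwrite(f"pics/{name}.png",cv2.resize(o,None,fx=s,fy=s,interpolation=cv2.INTER_CUBIC))
    return im
def st(): return np.round(telemetry.current_t(),1),np.round(telemetry.current_ee_pos(),3),np.round(telemetry.current_wrist_force(),1),round(float(telemetry.current_opening()),4)
E
python3 - <<'E'
from h import *
print(telemetry.current_tool_rot(), q(np.pi/2), q(-np.pi/2),q(0))
for c in ("scene","side"):
    vision.snapshot(c)
    for t in ("tray","station"):
        g=models.regions_of(t,c)[0]["pixels"].astype(np.uint8)
        ct=max(cv2.findContours(g,0,2)[0],key=cv2.contourArea)[:,0,:].astype(float)
        P=plane(c,ct,.036 if t=="tray" else .012)[:,:2].astype(np.float32)
        print(c,t,cv2.minAreaRect(P))
im=cv2.imread("pics/side0.png")[90:220,220:370]; cv2.imwrite("pics/crop1.png",cv2.resize(im,None,fx=4,fy=4,interpolation=2))
for p,f in (((.59,.218,.274),0),((.59,.218,.274),np.pi/2),((.43,.25,.26),np.pi/2),((.43,.25,.26),-np.pi/2),((.475,.457,.05),np.pi/2),((.475,.457,.05),0)):
    print(p,f,np.round(inverse_kinematics(list(p),q(f)),2))
E
```

```text
[-2.18505582e-06  9.99999999e-01  1.17113140e-05  4.48787604e-05] [np.float64(0.0), np.float64(0.7071067811865475), np.float64(0.7071067811865475), np.float64(0.0)] [np.float64(0.0), np.float64(0.7071067811865475), np.float64(-0.7071067811865475), np.float64(0.0)] [np.float64(0.0), np.float64(1.0), np.float64(0.0), np.float64(0.0)]Traceback (most recent call last):
  File "<stdin>", line 6, in <module>
IndexError: list index out of range
```

Run:
```python
from h import *
for c in ("scene","side"):
    vision.snapshot(c)
    for t in ("tray","station"):
      for d in models.regions_of(t,c)[:2]:
        g=d["pixels"].astype(np.uint8)
        ct=max(cv2.findContours(g,0,2)[0],key=cv2.contourArea)[:,0,:].astype(float)
        P=plane(c,ct,.036 if t=="tray" else .012)[:,:2].astype(np.float32)
        print(c,t,round(d["score"],2),cv2.minAreaRect(P))
im=cv2.imread("pics/side0.png")[90:220,220:370]; cv2.imwrite("pics/crop1.png",cv2.resize(im,None,fx=4,fy=4,interpolation=2))
for p,f in (((.59,.218,.274),0),((.59,.218,.274),np.pi/2),((.43,.25,.26),np.pi/2),((.43,.25,.26),-np.pi/2),((.475,.457,.05),np.pi/2),((.475,.457,.05),0)):
    print(p,f,np.round(inverse_kinematics(list(p),q(f)),2))
```

```text
scene tray 0.77 ((0.5275463461875916, -0.36805909872055054), (0.2709164619445801, 0.16680796444416046), 2.8063368797302246)
scene tray 0.62 ((0.2794848680496216, 0.412362664937973), (0.03885558247566223, 0.06702384352684021), 34.49308776855469)
scene station 0.88 ((0.4985384941101074, 0.0933106541633606), (0.6422640085220337, 0.4390934407711029), 89.61368560791016)
side tray 0.6 ((0.505593478679657, -0.3709605038166046), (0.2694469392299652, 0.17052116990089417), 2.662243127822876)
side station 0.71 ((0.6725471019744873, 0.17738361656665802), (0.8163694739341736, 0.4357491433620453), 89.37765502929688)
(0.59, 0.218, 0.274) 0 [ 0.24  0.34  1.31 -0.    1.5   0.24]
(0.59, 0.218, 0.274) 1.5707963267948966 [ 0.24  0.34  1.31 -0.    1.5  -1.33]
(0.43, 0.25, 0.26) 1.5707963267948966 [ 0.39  0.14  1.61 -0.    1.39 -1.18]
(0.43, 0.25, 0.26) -1.5707963267948966 [ 0.39  0.14  1.61 -0.    1.39  1.96]
(0.475, 0.457, 0.05) 1.5707963267948966 [ 0.66  0.54  1.56 -0.    1.05 -0.91]
(0.475, 0.457, 0.05) 0 [ 0.66  0.54  1.56 -0.    1.05  0.66]
```

View pics/crop1.png

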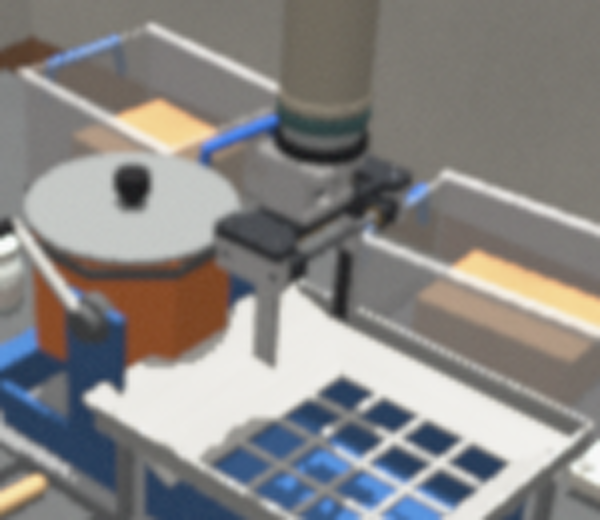

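The body's long side runs along the jaws, so jaws along y suits both the lever and the lid. The crop shows the lid seated with its knob clear, at about (130, 185) in the crop. Next I'll lift the lid.

Run:
```python
from h import *
f=np.pi/2
r.move_to([.591,.2185,.36],q(f)); gripper_to(.07,25)
hit=r.move_l([.591,.2185,.278],vel=.08,guard=6); print(hit,st())
gripper_to(.02,25); print(st())
r.move_l([.591,.2185,.42],vel=.1); print(st())
r.move_l([.475,.457,.42],vel=.2)
snap("wrist"); 
r.move_l([.475,.457,.10],vel=.2)
hit=r.move_l([.475,.457,.040],vel=.04,guard=5); print(hit,st())
snap("scene","lid1"); print(marks("lid","scene")); snap("side");print(marks("lid","side"))
```

```text
False (np.float64(4.4), array([0.591, 0.219, 0.279]), array([0. , 0.6, 0.7]), 0.07)
(np.float64(5.0), array([0.591, 0.218, 0.278]), array([ 0.2, -1. ,  1.1]), 0.0336)
(np.float64(6.6), array([0.591, 0.218, 0.419]), array([ 0.2,  0. , -1.7]), 0.0336)
True (np.float64(11.1), array([0.475, 0.457, 0.046]), array([-0. ,  0.3,  3.5]), 0.0337)
[([0.474, 0.458, -0.002], 0.82), ([0.165, 0.329, 0.005], 0.64)]
[([0.17, 0.331, 0.002], 0.81), ([0.474, 0.454, 0.002], 0.76)]
```

View pics/lid1.png

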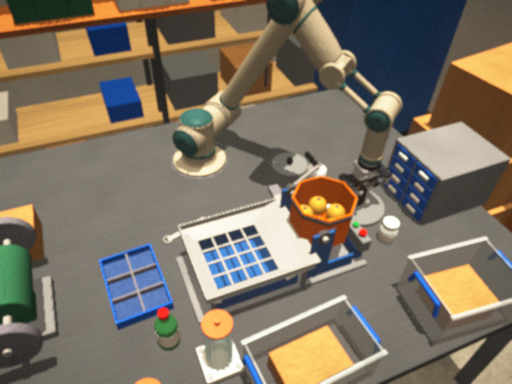

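The lid lies on the clear bench (knob near pixel (370, 205)), and at least 3 balls show in the barrel around (322, 208). Next is the lever.

Run:
```python
from h import *
f=np.pi/2
gripper_to(.075); r.move_l([.475,.457,.16],vel=.2)
r.move_l([.435,.2505,.36],vel=.25)
snap("scene"); print(marks("lever_grip","scene"),marks("lid","scene"))
snap("wrist","lev"); print(marks("lever_grip","wrist"))
snap("side"); print(marks("lever_grip","side"),marks("pivot","side"))
gripper_to(.045,30)
hit=r.move_l([.435,.2505,.264],vel=.08,guard=6); print(hit,st())
gripper_to(.005,30); r.hold(.2); print(st())
```

```text
[([0.443, 0.253, 0.257], 0.69), ([0.517, -0.367, -0.003], 0.37)] [([0.166, 0.331, 0.005], 0.77), ([0.477, 0.46, -0.0], 0.63)]
[([0.44, 0.256, 0.256], 0.78), ([0.559, 0.173, 0.153], 0.61), ([0.616, 0.17, 0.15], 0.59)]
[([0.44, 0.254, 0.257], 0.6)] [([0.584, 0.159, 0.19], 0.89)]
False (np.float64(16.5), array([0.435, 0.251, 0.265]), array([-0.1, -0.2, -0.1]), 0.0452)
(np.float64(17.3), array([0.435, 0.253, 0.264]), array([-0.6,  6. , -1.2]), 0.0171)
```

Run:
```python
from h import *
gripper_to(.005,45)
yc,zc,L,a0=.1638,.195,.110,np.deg2rad(55)
for t in np.arange(.2,2.01,.2).tolist()+[2.03]:
    a=a0-t
    r.move_l([.435,yc+L*np.sin(a),zc+L*np.cos(a)+.006],vel=.12)
    print(round(t,2),*st())
r.hold(1.5); print(st())
snap("scene","tip_s"); snap("side","tip_e",(170,100,400,290),3)
```

```text
0.2 17.8 [0.435 0.241 0.28 ] [ 1.9  4.2 -5.8] 0.0166
0.4 18.1 [0.435 0.225 0.295] [ 0.5  8.2 -0.4] 0.0165
0.6 18.5 [0.435 0.208 0.306] [-1.6 12.8  3.3] 0.0169
0.8 18.8 [0.435 0.189 0.314] [-3.7 15.9 13.3] 0.0166
1.0 19.1 [0.435 0.166 0.316] [-4.7 14.2 19.2] 0.017
1.2 19.5 [0.435 0.142 0.312] [-3.4 10.8 15.8] 0.0166
1.4 19.8 [0.435 0.12  0.304] [-3.6  9.3 11.1] 0.017
1.6 20.1 [0.435 0.1   0.291] [-0.9  7.4  6.1] 0.0172
1.8 20.5 [0.435 0.084 0.276] [-1.4  6.8  2.9] 0.017
2.0 20.8 [0.434 0.07  0.257] [ 0.9  4.8 -3.1] 0.017
2.03 21.0 [0.434 0.069 0.255] [-0.9  4.6  2. ] 0.0169
(np.float64(22.5), array([0.434, 0.069, 0.255]), array([0.2, 4.6, 0.1]), 0.0167)
```

View pics/tip_e.png

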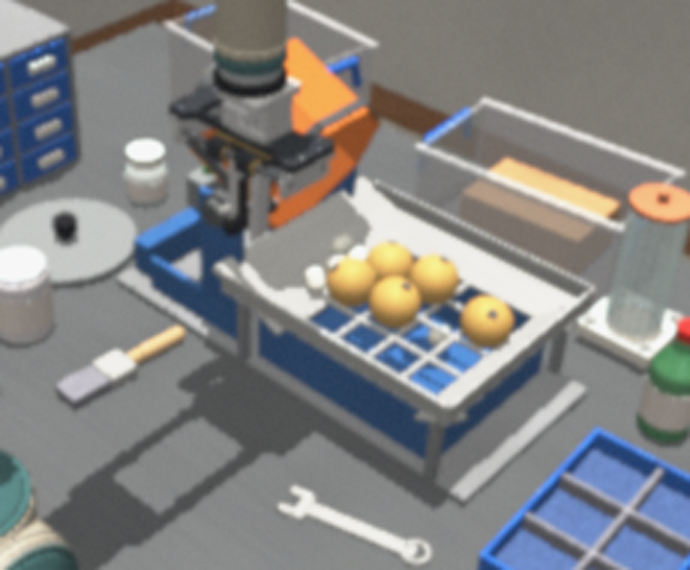

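All 5 balls are on the screen. 3 white chips are still held up at the chute's foot, around crop pixels (315, 275), (340, 243) and (360, 255). I'll swing the barrel back, then look from above.

Run:
```python
from h import *
yc,zc,L,a0=.1638,.1965,.110,np.deg2rad(55)
for t in np.arange(1.85,-.01,-.2).tolist()+[0,-.02]:
    a=a0-t
    r.move_l([.435,yc+L*np.sin(a),zc+L*np.cos(a)+.006],vel=.15)
print(st()); r.hold(.2)
gripper_to(.05); r.hold(.3)
r.move_l([.435,.2535,.36],vel=.2)
print(st())
# look from above the screen
r.move_to([.56,-.09,.42],q(np.pi/2)); r.hold(.2)
K=cam("wrist"); snap("wrist","w1",s=1.5); print(K[2],K[0]["fx"])
print(marks("ball1","wrist")); print(marks("chip1","wrist")); print(marks("screen","wrist"))
snap("scene","s2",(150,150,420,320),2); print(marks("ball1","scene"),marks("chip1","scene"),marks("mouth","scene"),marks("lever_grip","scene"))
snap("side"); print(marks("ball1","side"))
```

```text
(np.float64(26.1), array([0.436, 0.253, 0.264]), array([ 4.1, -5. ,  1.2]), 0.0167)
(np.float64(28.0), array([0.435, 0.253, 0.359]), array([0.3, 1.6, 0.2]), 0.05)
[ 0.4793203  -0.08784749  0.57515205] 271.2277966244839
[([0.616, -0.14, 0.121], 0.86), ([0.562, -0.043, 0.12], 0.78), ([0.624, -0.054, 0.132], 0.74), ([0.61, 0.003, 0.122], 0.6), ([0.591, 0.162, 0.195], 0.59), ([0.554, 0.015, 0.124], 0.55)]
[([0.606, 0.048, 0.117], 0.64), ([0.607, 0.07, 0.125], 0.62), ([0.576, 0.058, 0.118], 0.48), ([0.531, 0.052, 0.126], 0.47)]
[([0.588, -0.04, 0.106], 0.73)]
[([0.56, -0.043, 0.12], 0.8), ([0.557, 0.015, 0.128], 0.72), ([0.623, -0.051, 0.128], 0.65), ([0.615, 0.01, 0.125], 0.58), ([0.611, -0.136, 0.122], 0.53)] [([0.574, 0.055, 0.117], 0.64), ([0.605, 0.073, 0.126], 0.64), ([0.602, 0.051, 0.116], 0.49), ([0.533, 0.052, 0.12], 0.38), ([0.59, -0.04, 0.002], 0.3)] [([0.588, 0.218, 0.238], 0.65), ([0.604, 0.049, 0.117], 0.37)] [([0.441, 0.25, 0.256], 0.78), ([0.59, 0.162, 0.197], 0.23)]
[([0.626, -0.05, 0.128], 0.8), ([0.56, 0.018, 0.12], 0.75), ([0.612, 0.01, 0.121], 0.7), ([0.565, -0.04, 0.126], 0.67), ([0.607, -0.136, 0.117], 0.55)]
```

View pics/w1.png

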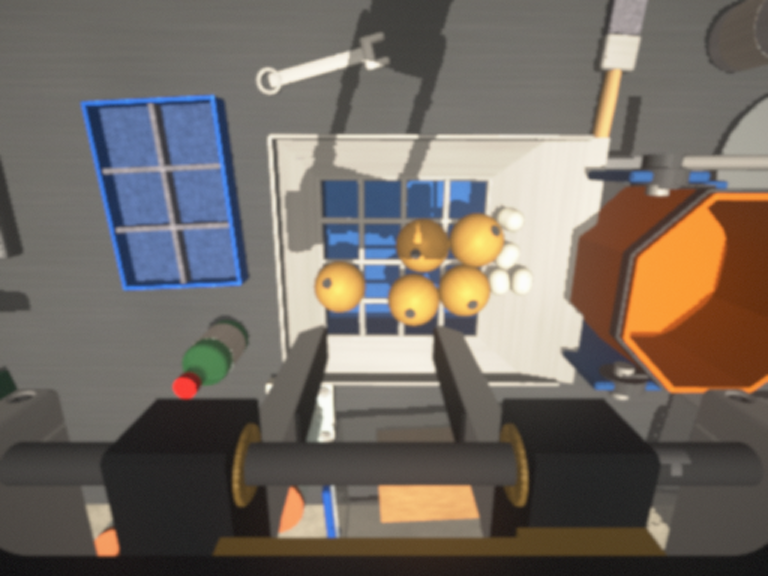

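View pics/s2.png

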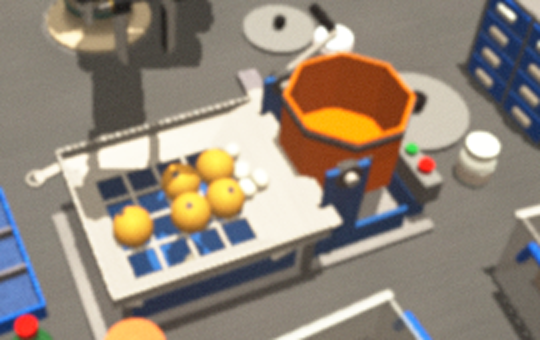

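Five balls are confirmed: a lone one at about (0.612, −0.137) and a touching cluster of four. Four chips are dammed up behind the cluster on the chute, at pixels (500–525, 215–285) in the wrist view. The barrel is empty and upright. I'll pick the lone ball first, using 8 N.

```bash
cat >> h.py <<'E'
TR=np.array([.5175,-.367]); TY=.048
def cell(i,j):
    c,s=np.cos(TY),np.sin(TY); x,y=.076*i,.039*j
    return TR+np.array([c*x-s*y,s*x+c*y])
def balls(cams=("scene","side"),near=None):
    """cluster ball marks over cameras"""
    P=[]
    for c in cams:
        vision.snapshot(c)
        P+=[(np.array(d["at"]),c) for d in models.mark_of("ball1",c) if d["score"]>.3]
    out=[]
    for p,c in P:
        for o in out:
            if np.linalg.norm(o[0][0]-p)<.03: o.append((p,c)); break
        else: out.append([(p,c)])
    return [(np.round(np.mean([a for a,_ in o],0),4),len(o)) for o in out]
UP=.008
def pick(p,phi,op=.078):
    x,y,z=p; zt=z+UP+GP
    gripper_to(op,8)
    r.move_l([x,y,.26],q(phi),vel=.3)
    hit=r.move_l([x,y,zt],vel=.1,guard=5); print("down",hit,*st())
    gripper_to(.05,8); print("grip",*st())
    r.move_l([x,y,.26],vel=.15); print("up",*st())
    return telemetry.current_opening()>.055
def place(i,j,phi):
    x,y=cell(i,j)
    r.move_l([x,y,.24],q(phi+TY),vel=.3)
    r.move_l([x,y,.09],vel=.2)
    hit=r.move_l([x,y,.040+UP+GP+.001],vel=.05,guard=4); print("put",hit,*st())
    gripper_to(.070,8); r.hold(.2)
    r.move_l([x,y,.24],vel=.25)
E
python3 - <<'E'
from h import *
ok=pick([.612,-.137,.120],0.)
if ok:
    place(-1,-1,np.pi/4)
print(balls()); snap("side","p1",(170,100,420,300),2.5)
E
```

```text
down False 33.8 [ 0.613 -0.137  0.135] [0.1 0.  0.3] 0.0781
grip 34.3 [ 0.612 -0.137  0.134] [-0.3 -0.1  0.6] 0.0591
up 35.3 [ 0.611 -0.137  0.259] [ 0.2 -0.4 -1.6] 0.0595
put True 38.1 [ 0.443 -0.409  0.055] [ 0.4 -0.1  3.5] 0.0596
[(array([ 0.6248, -0.05  ,  0.1254]), 2), (array([ 0.5639, -0.0406,  0.1227]), 2), (array([ 0.731 , -0.317 , -0.0058]), 1), (array([ 0.4388, -0.4094,  0.0396]), 2), (array([0.6152, 0.0077, 0.1232]), 2), (array([0.5562, 0.0164, 0.1238]), 2)]
```

View pics/p1.png

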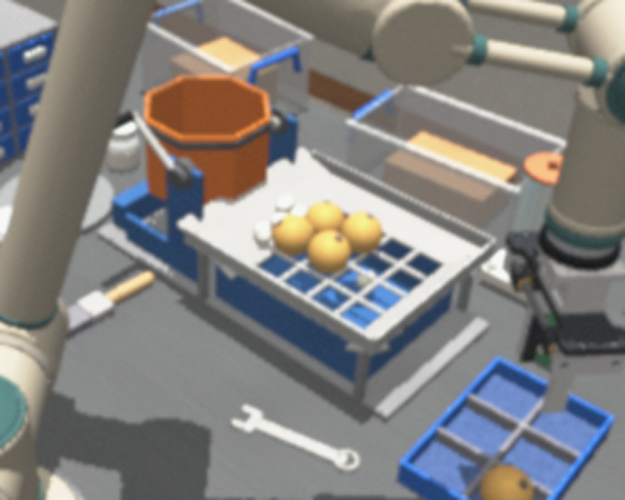

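Ball 1 lies in its cell, and the cluster hasn't moved. I'll continue with the cluster, re-locating the balls before each pick.

```bash
cat >> h.py <<'E'
def on_screen(b): return [p for p,n in b if n>=2 and .46<p[0]<.72 and -.2<p[1]<.12 and p[2]>.09]
def best_phi(p,others):
    c=[]
    for f in np.deg2rad(np.arange(-75,91,15)):
        m=1.
        for s in (1,-1):
            for rad in (36,48):
                t=p[:2]+s*rad/1000*np.array([np.cos(f),np.sin(f)])
                for o in others: m=min(m,np.linalg.norm(t-o[:2])-.030-.008)
                # apron clearance
                m=min(m,.125-abs(t[0]-.588)+.004, t[1]+.185)
        c.append((min(m,.012)-.001*abs(f),f,m))
    return max(c)
E
python3 - <<'E'
from h import *
for cellij,pf in (((0,-1),np.pi/4),((-1,1),np.pi/4)):
    S=on_screen(balls()); S.sort(key=lambda p:p[1])
    print([p.tolist() for p in S])
    c=[(best_phi(p,[o for o in S if o is not p]),k) for k,p in enumerate(S)]
    print([(round(a[1],2),round(a[2],3)) for a,k in c])
    a,k=max(c[:2],key=lambda t:t[0][0]); p=S[k]
    if not pick(p,a[1]): print("MISSED"); break
    place(*cellij,pf)
print(balls()); snap("scene","p2",(90,150,360,340),2.5); print(marks("chip1","scene"),marks("lid","scene"))
E
```

```text
[[0.6235, -0.0503, 0.1298], [0.5637, -0.0414, 0.1236], [0.6156, 0.0091, 0.1232], [0.5558, 0.0149, 0.1243]]
[(np.float64(0.79), np.float64(0.01)), (np.float64(-0.79), np.float64(-0.004)), (np.float64(-0.79), np.float64(-0.002)), (np.float64(0.79), np.float64(0.007))]
down False 43.2 [ 0.624 -0.05   0.145] [-1.   0.5  0.2] 0.078
grip 43.6 [ 0.624 -0.05   0.144] [0.4 0.9 2.3] 0.0598
up 44.6 [ 0.623 -0.05   0.259] [-0.1  0.6 -2.1] 0.0593
put True 47.5 [ 0.519 -0.406  0.056] [-0.3 -0.9  2.4] 0.0592
[[0.5616, -0.0406, 0.1226], [0.5893, -0.0382, 0.102], [0.6143, 0.0084, 0.1222], [0.5577, 0.0164, 0.125]]
[(np.float64(1.05), np.float64(-0.008)), (np.float64(1.57), np.float64(-0.013)), (np.float64(-1.05), np.float64(0.007)), (np.float64(0.79), np.float64(0.005))]
down True 51.9 [ 0.562 -0.041  0.162] [1.1 0.4 0.4] 0.0782
grip 52.5 [ 0.562 -0.04   0.164] [0.  4.4 2.7] 0.05
up 53.3 [ 0.561 -0.041  0.259] [0.3 0.6 0.1] 0.0502
MISSED
[(array([ 0.566 , -0.0417,  0.1228]), 2), (array([ 0.5184, -0.4035,  0.0412]), 2), (array([0.5576, 0.015 , 0.1246]), 2), (array([ 0.4336, -0.4184,  0.0408]), 2), (array([0.6145, 0.0084, 0.121 ]), 2)]
[([0.362, 0.203, -0.002], 0.72), ([0.604, 0.049, 0.115], 0.62), ([0.605, 0.074, 0.121], 0.62), ([0.538, 0.054, 0.118], 0.53), ([0.575, 0.057, 0.119], 0.37)] [([0.476, 0.458, 0.003], 0.98), ([0.168, 0.329, 0.005], 0.92), ([0.64, 0.47, -0.002], 0.28)]
```

View pics/p2.png

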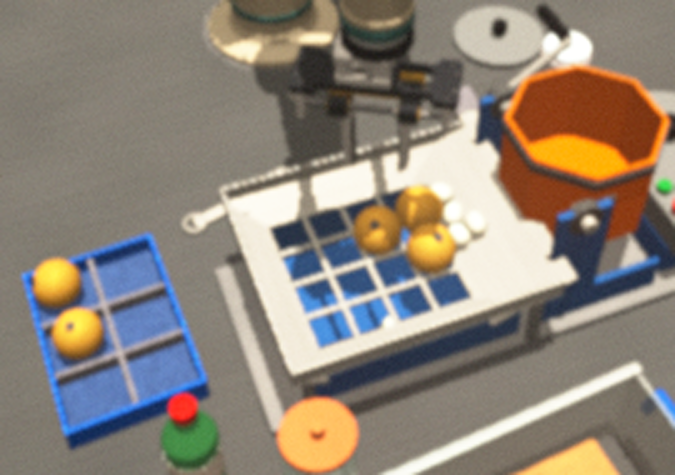

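One miss. A false mark at (0.589, −0.038, 0.102) led to a bad jaw angle, and the guard stopped the arm lightly without moving anything. Two balls are in the tray and three on the screen. I'll reject marks that are too low and continue.

```bash
sed -i 's/p\[2\]>.09\]/p[2]>.112]/' h.py
python3 - <<'E'
from h import *
for cellij,pf in (((-1,1),np.pi/4),((0,1),np.pi/4)):
    S=on_screen(balls()); S.sort(key=lambda p:p[1])
    print([p.tolist() for p in S])
    c=[(best_phi(p,[o for o in S if o is not p]),k) for k,p in enumerate(S)]
    print([(round(a[1],2),round(a[2],3)) for a,k in c])
    a,k=max(c,key=lambda t:t[0][0]-.0*t[1]); 
    if len(S)==3: a,k=c[0]
    p=S[k]
    if a[2]<-.002 or not pick(p,a[1],.074): print("MISSED"); break
    place(*cellij,pf)
print(balls()); snap("scene","p3",(90,150,360,340),2.5); print(marks("chip1","scene"))
E
```

```text
[[0.5667, -0.0416, 0.1207], [0.6139, 0.0081, 0.1214], [0.556, 0.0166, 0.125]]
[(np.float64(-0.26), np.float64(0.016)), (np.float64(-1.31), np.float64(0.017)), (np.float64(0.79), np.float64(0.009))]
down False 57.3 [ 0.567 -0.042  0.135] [-0.4  0.3  0.8] 0.0741
grip 57.7 [ 0.566 -0.041  0.135] [-1.7  1.3  2.9] 0.0594
up 58.6 [ 0.566 -0.042  0.259] [ 0.2 -0.4 -1.7] 0.0595
put False 61.9 [ 0.44  -0.332  0.055] [ 0.   0.3 -1.1] 0.0593
[[0.6163, 0.01, 0.122], [0.5546, 0.0158, 0.1253]]
[(np.float64(1.05), np.float64(0.019)), (np.float64(1.05), np.float64(0.019))]
down False 66.7 [0.617 0.01  0.137] [ 0.6 -0.   0.5] 0.0741
grip 67.1 [0.616 0.009 0.136] [-2.7 -1.2  3.6] 0.0598
up 68.1 [0.616 0.01  0.259] [ 0.4  0.4 -1.2] 0.0593
put True 71.0 [ 0.515 -0.328  0.054] [-0.4 -0.3  5.1] 0.0597
[(array([ 0.5189, -0.4069,  0.039 ]), 2), (array([ 0.5154, -0.3266,  0.04  ]), 2), (array([ 0.4408, -0.3342,  0.0382]), 2), (array([ 0.4326, -0.4188,  0.039 ]), 2), (array([0.5628, 0.0088, 0.1206]), 2), (array([ 0.6396,  0.469 , -0.0029]), 1)]
[([0.591, 0.16, 0.201], 0.65), ([0.591, -0.042, 0.1], 0.61), ([0.634, -0.041, 0.03], 0.57), ([0.642, 0.473, -0.003], 0.56), ([0.604, -0.016, 0.031], 0.53), ([0.439, 0.249, 0.258], 0.53), ([0.641, -0.075, 0.037], 0.49), ([0.574, 0.053, 0.117], 0.45), ([0.543, 0.044, 0.119], 0.43)]
```

View pics/p3.png

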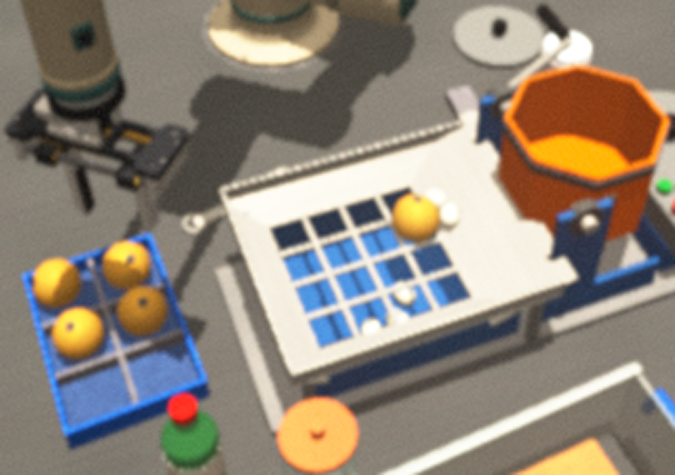

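Four balls are in four separate cells, and three chips show in the bin. The other two lean on the last ball, at pixels (435, 200) and (450, 215). I'll pick that ball with the jaws along x so the chips can roll through.

Run:
```python
from h import *
p=on_screen(balls())[0]; print(p)
if pick(p,0.,.074): place(1,-1,-np.pi/4)
else: print("MISSED")
print(balls()); snap("scene","p4",(90,150,360,340),2.5); print(marks("chip1","scene"))
print(marks("lid","scene"),marks("mouth","scene"),marks("lever_grip","scene"))
snap("side");print(marks("lid","side"),marks("chip1","side"),marks("mouth","side"))
```

```text
[0.5652 0.009  0.1215]
down False 76.0 [0.566 0.009 0.136] [-0.6 -1.   0.6] 0.0737
grip 76.4 [0.564 0.009 0.136] [-3.3 -0.1  3.8] 0.059
up 77.4 [0.565 0.009 0.259] [ 0.1 -0.5 -2. ] 0.0595
put True 80.5 [ 0.595 -0.402  0.055] [0.1 0.5 3. ] 0.0595
[(array([ 0.5944, -0.4022,  0.0387]), 2), (array([ 0.4326, -0.419 ,  0.0402]), 2), (array([ 0.5134, -0.3274,  0.0418]), 2), (array([ 0.5176, -0.4054,  0.042 ]), 2), (array([ 0.6367, -0.0428,  0.0267]), 1), (array([ 0.4381, -0.3309,  0.0406]), 2)]
[([0.636, -0.039, 0.028], 0.59), ([0.638, -0.077, 0.037], 0.54), ([0.5, -0.007, 0.032], 0.52), ([0.558, -0.005, 0.034], 0.49), ([0.606, -0.022, 0.03], 0.48)]
[([0.168, 0.328, 0.004], 0.97), ([0.478, 0.458, -0.001], 0.63)] [([0.588, 0.22, 0.236], 0.93)] [([0.437, 0.253, 0.257], 0.59)]
[([0.17, 0.332, 0.005], 0.75), ([0.471, 0.454, 0.003], 0.73), ([0.52, -0.368, 0.001], 0.4)] [([0.555, 0.001, 0.035], 0.58), ([0.641, -0.077, 0.031], 0.56), ([0.64, -0.042, 0.029], 0.43), ([0.608, -0.02, 0.028], 0.39)] [([0.586, 0.217, 0.238], 0.56)]
```

View pics/p4.png

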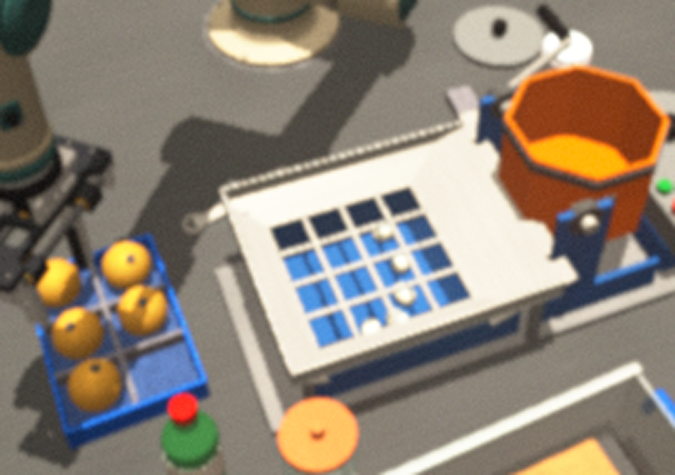

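All five balls are in their own cells. The five chips are in the bin at z ≈ 0.03, and the screen, chute and barrel are clear. The lid is still where I laid it, so I'll put it back now.

Run:
```python
from h import *
f=np.pi/2
r.move_l([.595,-.40,.40],vel=.3)
r.move_to([.475,.457,.30],q(f)); gripper_to(.08,25)
snap("wrist"); print(marks("lid","wrist"))
r.move_l([.475,.457,.12],vel=.25)
hit=r.move_l([.475,.457,.046],vel=.06,guard=6); print(hit,st())
gripper_to(.02,25); print(st())
r.move_l([.475,.457,.42],vel=.2); print(st())
r.move_l([.589,.2185,.42],vel=.2)
r.move_l([.589,.2185,.31],vel=.15)
hit=r.move_l([.589,.2185,.276],vel=.03,guard=5); print(hit,st())
snap("scene","lid2",(250,130,400,260),3); print(marks("lid","scene"))
```

```text
[([0.472, 0.457, 0.002], 0.92)]
False (np.float64(89.1), array([0.475, 0.457, 0.047]), array([ 0.6, -0.4,  0.4]), 0.0802)
(np.float64(89.9), array([0.475, 0.457, 0.046]), array([ 0. ,  0.1, -0.6]), 0.0334)
(np.float64(91.9), array([0.475, 0.457, 0.419]), array([-0. , -1.3, -2.9]), 0.0336)
True (np.float64(95.2), array([0.589, 0.218, 0.278]), array([ 0.6, -0.2,  4.2]), 0.0334)
[([0.593, 0.221, 0.232], 0.86), ([0.167, 0.329, 0.008], 0.65), ([0.434, -0.417, 0.042], 0.45)]
```

Contact came at TCP z = 0.278, which matches the seated height. I'll release, retreat, and check everything.

Run:
```python
from h import *
gripper_to(.075); r.hold(.2); r.move_l([.589,.2185,.40],vel=.15); print(st())
r.move_to([.50,-.36,.38],q(np.pi/2)); r.hold(.3)
snap("wrist","tray",s=1.5); print(balls(("wrist",)))
print(marks("tray","wrist"))
r.move_to([.45,-.15,.42],q(np.pi/2))
snap("scene","fin",s=1.5); print(marks("lid","scene"),marks("lever_grip","scene"),marks("chip1","scene"))
snap("side","fin_e",(140,80,400,300),2.5); print(marks("lid","side"),balls(("scene","side")))
```

```text
(np.float64(97.3), array([0.589, 0.218, 0.399]), array([ 0.3, -0.1, -0.4]), 0.0748)
[(array([ 0.4382, -0.3254,  0.0387]), 1), (array([ 0.5111, -0.3308,  0.0419]), 1), (array([ 0.5978, -0.4016,  0.0392]), 1), (array([ 0.5171, -0.4072,  0.0402]), 1), (array([ 0.4378, -0.4228,  0.0409]), 1)]
[([0.518, -0.365, 0.0], 0.6)]
[([0.589, 0.218, 0.233], 0.81), ([0.168, 0.33, 0.008], 0.64), ([0.732, -0.317, -0.003], 0.56)] [([0.439, 0.251, 0.261], 0.7)] [([0.503, -0.007, 0.032], 0.6), ([0.609, -0.019, 0.03], 0.5), ([0.556, -0.003, 0.034], 0.44), ([0.638, -0.076, 0.039], 0.37), ([0.636, -0.04, 0.029], 0.35)]
[([0.587, 0.216, 0.233], 0.7)] [(array([ 0.4377, -0.3306,  0.0384]), 2), (array([ 0.5964, -0.403 ,  0.0392]), 2), (array([ 0.5192, -0.4051,  0.0397]), 2), (array([ 0.4326, -0.4176,  0.0403]), 2), (array([ 0.5135, -0.3284,  0.0406]), 2), (array([ 0.5176, -0.3654,  0.0032]), 1), (array([ 0.5905, -0.0382,  0.0024]), 1)]
```

View pics/tray.png

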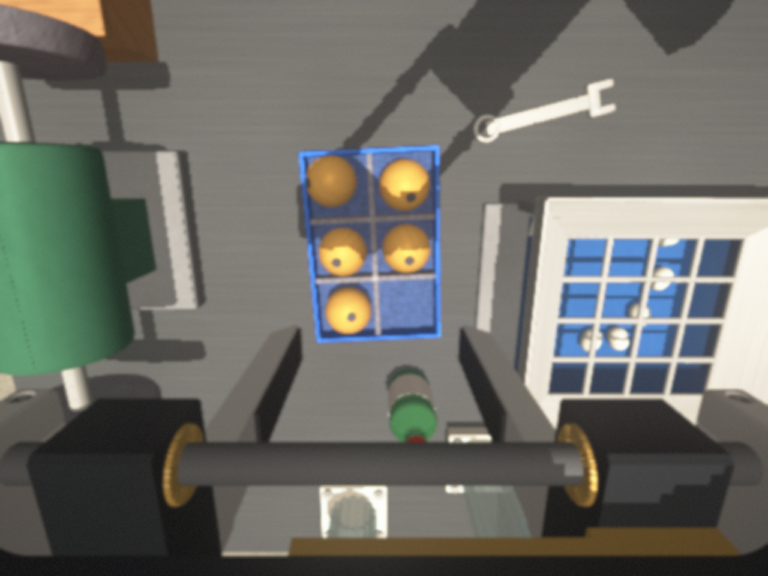

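View pics/fin_e.png

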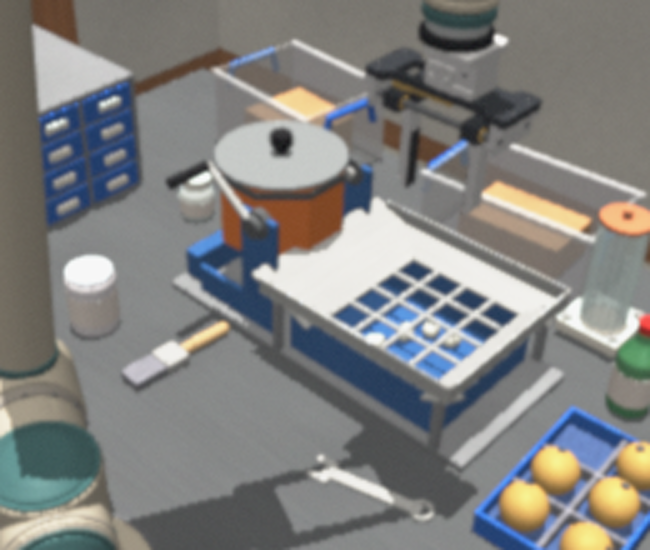

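View pics/fin.png

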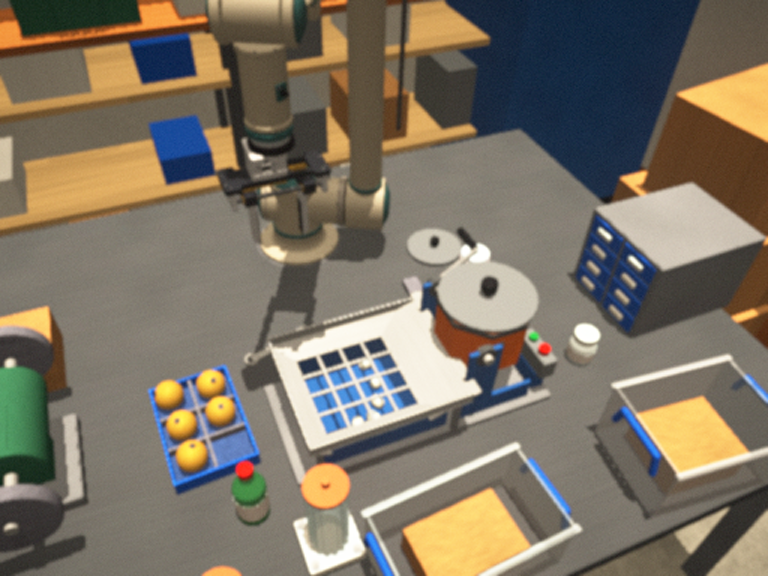

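Wrist view of the tray: five balls in five separate cells, with the one at (330, 180) resting in the corner of its own cell at floor height. Five chips show in the bin at about (590–670, 240–340). In the scene and side views the lid is flat on the upright barrel and the other items haven't moved. Handing in.

```bash
python3 -c "
from h import *
r.sign_off(); print(st())"
```

```text
the job is handed in; nothing more can be done
the job is handed in; nothing more can be done
```

The job is done and handed in at just over 97 s on the robot's clock (limit 210 s). No verdict was given, so this rests on my own last checks.

**What I did:** I laid the lid on the bench between tin and jar and tipped the barrel to its stop with the lever. I then swung it upright and moved all five balls to the tray with an 8 N grip. The lid went back on last.

**Last checks:**
- **Balls:** All five lie in cells of their own, with centres 38 to 42 mm above the bench (40 mm expected). One has rolled into the corner of its cell, about 11 mm further off-centre than I expected, but it is at floor height and inside the cell.
- **Chips:** All five are in the bin, at about 30 to 39 mm height. Four had been held up behind the balls on the chute and fell through as I removed them.
- **Lid:** It reads (0.588, 0.217, 0.233), against 0.232 m for the seated height, and it looks flat and centred.
- **Barrel and bench items:** The barrel is upright, with the lever grip within a few millimetres of its starting reading. The other items look undisturbed in the pictures.

**What went wrong:** There was one failed grasp. A false ball detection gave a bad jaw angle, and the fingers came down on a ball from above. The 5 N guard stopped them, the fingers then closed above the ball, and nothing was visibly moved. I picked that ball normally on the next try.

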